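Set up the draining station: slide the hook carriage and hang the basket

ROBOT

A 6-joint arm with a two-finger parallel gripper is mounted at the origin on the work surface. World frame = base frame: x ahead of the robot, y to its left, z up, the work surface at z = 0. Lengths are in m, angles in rad, forces in N, time in s.
With the tool pointing down it reaches from about 0.375 to 0.9 m from the base axis. Payload 3.1 kg.
Tool frame: the origin (TCP) lies on the centre line of the jaws, within the pads' length; the fingertips stand 19 mm ahead of it and the grasp point (between the pads) is the TCP; z points along the fingers, y is the line along which they close (so a half turn about z gives the same grasp; the last joint's range is limited). The gripper opens to 85 mm and grips with 20 to 120 N. Pads are 22 mm wide; open, the fingers measure 114 mm over their backs; the gripper's body (76 mm by 85 mm) begins 54 mm behind the grasp point. The pads swing forward as they close: fully open they stand 13 mm farther back than shut.
Start: joints at [1.157, 0.527, 1.433, -0, 1.181, -0.178], TCP at [0.146, 0.608, 0.25] pointing down, gripper open.
Joint ranges: [-3.08, 3.08], [-0.75, 2.2], [0.22, 2.44], [-1.43, 4.57], [0, 2.65], [-2.85, 2.85]. Speed limits (rad/s): [2.79, 2.79, 3.14, 3.14, 3.14, 3.14].

INTERFACE

Orientations are given as a unit quaternion [x, y, z, w].
In Python, from station import manip, cams, sign_off gives the robot as it stands.
- The arm moves only by the tool carry_out, never from a script. Its argument "targets" is a list that holds one entry, the list of rows, each a list of 7 numbers: the shift along the tool's x, y, z in cm, then the turn, a rotation vector about the tool's x, y, z in degrees, then the finger opening in cm, from 0 to 8.54. A call has 1 to 12 rows; each row is the pose to reach, as a shift and turn from the pose commanded when the call began, along the tool's axes at that moment; what a row does not reach only later rows make up. A row lasts 1/12 s, in which the tool goes at most 41.7 mm and 7.16 degrees, less where a joint would pass 70% of its speed; a pose out of reach is approached as far as the arm can. A call with a gripper value outside its range is refused whole. The fingers move at their own pace and stop on an object; "force" is the grip in N (left out, the last holds). Time passes only in rows, so rows that repeat a pose let the fingers close. It gives the time, the measured TCP pose, the force, the opening and the grip force at its end, in the units of the state.
- manip.sense(): the state, without advancing time (a new reading comes with each control period).
- cams.snapshot(name): name is "side" or "top"; returns the picture (400x640x3 uint8, red, green, blue); there is no depth.
- cams.camera_info(name): a dict with "K" (3x3 intrinsics, pixels), "k1" (the pictures are not rectified: a ray, as slopes to the right and down, at radius r is drawn at 1 + k1 r^2 times it, then the intrinsics apply), "T" (4x4, takes a point from camera to world coordinates). Camera axes: x right, y down, z forward; pixel columns grow to the right and rows downward; lengths in m; the calibration is good to about 2 mm. A picture is of the moment at which its call begins. camera_info takes no time and is no camera call.
- sign_off(): hands the job in; it is judged then, once.
The state is a dict: "t": time; "q": joint angles; "qd": joint speeds; "tau": joint torques, N m; "tcp_pos": TCP position; "tool_rot": TCP orientation; "force": force on the tool from outside, world axes, zero at the start; "ft_torque": the same for the moment, N m; "finger_gap": opening from 0.0 (shut) to 1.0 (fully open); "gripper_force": force on a finger pad.
Only numpy, scipy, OpenCV 4.12 (cv2) and the standard library are available. Lean on these libraries where they do the work, as an engineer would, in place of code of your own. Each camera call takes 0.05 s, during which the arm holds its last target. There are 200 camera calls.

TASK

Get the draining station ready: take the red jar out of the orange drip tray and stand it upright on the black mat, slide the hook carriage along its rail until its red pointer lines up with the green mark on the drip tray, and hang the yellow basket by its handle bar on both prongs of the hook, in their dips, so that it hangs level and still over the tray. Leave everything else on the table standing where it is.

Things in the scene. Friction and masses are not known exactly. Their poses are not given: they have to be found in the camera images.
- rail: Fixed steel slide rail lying on the table, 560 mm long along its own y axis, 50 mm wide, 20 mm high, with black end blocks 30 mm high. Origin: centre of its underside. Its -x axis points to the robot's side, where drip tray and lid bin stand.
- carriage (a joint): Position (m) of the hook carriage along the rail's +y; 0 = middle, travel -0.18 to +0.18; stays where left (about 4 N friction). An aluminium block 180 mm long (rail y), 90 mm wide, z = 22 to 75 mm; push it on its end faces. Behind its middle a mast 18 mm thick, to z = 232 mm, carries two prongs towards the robot (rail -x).
- pointer (a point): Tip of the red pointer at the middle of the carriage's robot-side face, 56 mm from the rail's centre line, z = 50 mm. Moves with the carriage; axes parallel to the rail's.
- hook_seat (a point): Where the middle of the basket's bar lies when hung: z = 220 mm, 112 mm from the rail's centre line, between two prongs (8 mm thick, 60 mm apart) that run along rail x at z = 226 mm, dip here, and end upturned 145 mm from the centre line, tops at z = 246 mm; the basket's loop goes over them from the robot's side. Moves with the carriage; axes as the rail's.
- drip_tray: Orange fixed drip tray, 130 (x) by 140 (y) by 25 mm high, walls 4 mm, floor 4 mm thick, standing against the rail on the robot's side, left or right of the middle; the blue lid bin stands on the other side. Origin: centre of its underside; axes parallel to the rail's.
- mark (a point): Green mark at the middle of the drip tray's rail-side rim, z = 30 mm; axes parallel to the rail's. The pointer is lined up when it and the mark have the same position along the rail.
- jar: Closed red jar with white lid, 58 mm diameter, 95 mm high, about 250 g, standing in the drip tray, where the basket would bump into it; once the hook is above it there is no room to take it from above. Origin: centre of its underside.
- mat: Fixed black rubber mat, 150 by 150 by 4 mm, to the left or right of the station. Origin: centre of its underside.
- basket: Yellow open basket 100 (x) by 116 (y) by 60 mm high, about 220 g, standing on the table on the other side from the mat, with a rigid loop handle: two wire uprights at y = -55 and +55 mm and a white bar along its y axis. Origin: centre of its underside. The opening between rim and bar is 84 mm high and 102 mm wide.
- bar (a point): Middle of the basket's white handle bar (12 mm thick, 106 mm long along basket y), 150 mm above the basket's underside; axes as the basket's.
- lid_bin: Fixed blue bin with white lids, 130 by 140 by 45 mm high, on the other side of the station. Origin: centre of its underside.
- sanitiser: Bystander: clear bottle, red cap, 60 mm diameter, 170 mm high. Origin: centre of its underside.
- label_roll: Bystander: paper label roll, 90 mm diameter, 60 mm high. Origin: centre of its underside.
- jar_a: Bystander: red jar with white lid behind the rail, 58 mm diameter, 95 mm high. Origin: centre of its underside.
- jar_b: Bystander: red jar with yellow lid behind the rail, 58 mm diameter, 95 mm high. Origin: centre of its underside.
- tub_stack: Bystander: block of stacked white tubs, 70 by 120 by 50 mm high, between robot and station. Origin: centre of its underside.
- spatula: Bystander: spatula, 180 mm long, lying flat between robot and station. Origin near its middle.
Not all that is in view belongs to the job. Of the things like the mat, leave any that is white; of the rest the smaller one is meant.

How it is judged:
At the end, for the whole second after the job is handed in: Jar upright, at rest, within 45 mm of the mat's centre; pointer within 10 mm of the mark along the rail; basket hanging with its bar in both dips (bar middle off the seat by under 18 mm across the rail, 25 mm along, 10 mm in height), tilt under 0.2 rad, slower than 0.06 m/s (horizontal distance between jar and mat below 0.045 m and angle between jar's own z axis and vertical below 0.1 rad and z of jar in the frame of mat between 0 and 0.01 m and linear speed of jar below 0.03 m/s and y of pointer in the frame of mark between -0.01 and 0.01 m and x of bar in the frame of hook_seat between -0.018 and 0.018 m and y of bar in the frame of hook_seat between -0.025 and 0.025 m and z of bar in the frame of hook_seat between -0.01 and 0.01 m and angle between basket's own z axis and vertical below 0.2 rad and linear speed of basket below 0.06 m/s); the robot touches nothing.
It fails at once if a bystander is shifted by more than 30 mm or knocked over (distance of any of sanitiser, label_roll, jar_a, jar_b, tub_stack, spatula from where it was at the start of the episode above 0.03 m or angle between any of sanitiser, label_roll, jar_a, jar_b, tub_stack, spatula's own z axis and vertical above 0.4 rad).
It also fails if it takes over 72 s, if anything falls off the work surface, if the arm or the gripper's body presses on something with over 40 N, if the wrist force passes 120 N, or if a joint passes its speed limit or range.

## Working session

There is one attempt and no reset: what is moved stays moved. The work goes in short steps, Python scripts to look and compute and a tool call to move; the robot and the scene stay as the last step left them, time stands still between calls to the robot, and variables do not carry over. Pictures are saved under pics/ and viewed, at most 10 in all, crops included, and the job is handed in when it is done.

Besides the shell and the picture viewer there is one more tool, called after "Emit:" in YAML: its name, and indented under it one key for each argument. carry_out: Moves the arm, as the interface text tells. Its arguments: {"type":"object","properties":{"targets":{"type":"array"},"force":{"type":"number"}},"required":["targets"]}

```bash
mkdir -p pics; python3 - <<'E'
from station import manip,cams
import cv2
for n in("side","top"):
    im=cams.snapshot(n); cv2.imwrite(f"pics/{n}0.png",im[:,:,::-1]); i=cams.camera_info(n); print(n,i)
s=manip.sense();print(s)
E
```

```text
side {'K': array([[505.07750248,   0.        , 320.76591526],
       [  0.        , 505.07750248, 199.42578766],
       [  0.        ,   0.        ,   1.        ]]), 'k1': 0.00634748172782416, 'T': array([[ 0.97795246, -0.12810795,  0.16491617,  0.23213134],
       [-0.20869195, -0.62801353,  0.74969772, -1.30446409],
       [ 0.00752735, -0.76758541, -0.64090248,  1.20506838],
       [ 0.        ,  0.        ,  0.        ,  1.        ]])}
top {'K': array([[361.39302372,   0.        , 317.88879797],
       [  0.        , 361.39302372, 199.1510046 ],
       [  0.        ,   0.        ,   1.        ]]), 'k1': 0.01909801589161865, 'T': array([[ 1.60273449e-02, -9.84629922e-01,  1.73916765e-01,
         2.75801632e-01],
       [-9.99865048e-01, -1.64103971e-02, -7.64653138e-04,
        -9.42469337e-02],
       [ 3.60694353e-03, -1.73881039e-01, -9.84760059e-01,
         1.45374366e+00],
       [ 0.00000000e+00,  0.00000000e+00,  0.00000000e+00,
         1.00000000e+00]])}
{'t': 0.1, 'q': array([ 1.15647714e+00,  5.28336841e-01,  1.43379829e+00,  1.35484025e-05,
        1.18142165e+00, -1.78492160e-01]), 'qd': array([ 0.00021279, -0.00166035, -0.00448277, -0.00097245, -0.00091497,
        0.00055684]), 'tau': array([ 4.41352004e-04, -4.43305278e+01, -1.78586107e+01, -2.03278069e-04,
        3.86946587e-03, -1.19378316e-05]), 'tcp_pos': array([0.14573775, 0.60713015, 0.24944612]), 'tool_rot': array([ 1.17642968e-01,  9.93055471e-01, -9.37410476e-04, -2.92837595e-04]), 'force': array([ 0.69493744, -0.06295889, -0.71749395]), 'ft_torque': array([ 0.01568197, -0.05023892,  0.00014655]), 'gripper_force': 0.0, 'finger_gap': 1.003219730821457}
```

View pics/top0.png

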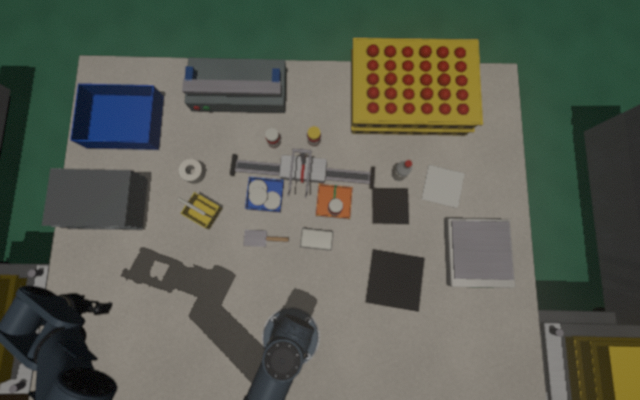

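View pics/side0.png

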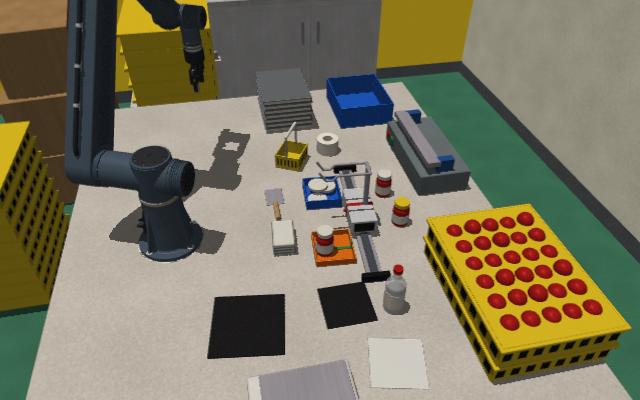

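The top view shows the station: tray at (334,201), jar lid at (336,206), hook carriage at (303,170), lid bin at (264,194) and basket at (202,208).

There are three mat candidates in the top view: small black (391,205), large black (396,280) and white (443,186). The white one is excluded and the small black is the smaller of the rest, so (391,205) is the mat. Next I'll measure by colour and confirm this in a crop.

```bash
cat > h.py <<'E'
import numpy as np,cv2
from station import manip,cams
I={n:cams.camera_info(n) for n in("side","top")}
def ray(n,p):
    i=I[n];u=cv2.undistortPoints(np.array(p,float).reshape(-1,1,2),i["K"],np.array([i["k1"],0,0,0.]))[:,0]
    return i["T"][:3,3],np.c_[u,np.ones(len(u))]@i["T"][:3,:3].T
def plane(n,p,z):
    o,d=ray(n,p);return o+d*((z-o[2])/d[:,2])[:,None]
def tri(ps,pt):
    A=0;b=0
    for n,p in(("side",ps),("top",pt)):
        o,d=ray(n,p);d=d[0]/np.linalg.norm(d[0]);M=np.eye(3)-np.outer(d,d);A=A+M;b=b+M@o
    return np.linalg.solve(A,b)
def blobs(im,lo,hi,roi,amin=4):
    h=cv2.cvtColor(im,cv2.COLOR_RGB2HSV);m=cv2.inRange(h,np.array(lo),np.array(hi));k=np.zeros_like(m);x0,y0,x1,y1=roi;k[y0:y1,x0:x1]=255
    m&=k;c,_=cv2.findContours(m,cv2.RETR_EXTERNAL,cv2.CHAIN_APPROX_NONE)
    out=[]
    for q in c:
        t=np.zeros_like(m);cv2.drawContours(t,[q],-1,255,-1);t2=t
        ys,xs=np.nonzero(t2)
        if len(xs)>=amin: out.append((len(xs),xs.mean().round(1),ys.mean().round(1),cv2.minAreaRect(q)))
    return sorted(out,key=lambda r:-r[0])
E
python3 - <<'E'
from h import *
S=cv2.imread("pics/side0.png")[:,:,::-1].copy();T=cv2.imread("pics/top0.png")[:,:,::-1].copy()
cols=dict(orange=((5,150,120),(17,255,255)),blue=((105,120,60),(125,255,255)),black=((0,0,0),(180,255,45)),yellow=((20,120,60),(34,255,255)),green=((40,100,40),(85,255,255)),red=((0,130,70),(4,255,255)),white=((0,0,190),(180,50,255)))
for n,im,roi in(("top",T,(160,115,460,312)),("side",S,(200,120,470,380))):
    for c,(lo,hi) in cols.items():
        for b in blobs(im,lo,hi,roi)[:7]:
            z={"orange":.025,"blue":.045,"black":.004}.get(c,0.03)
            print(n,c,b[0],b[1],b[2],"rect",np.round(b[3][0],1),np.round(b[3][1],1),round(b[3][2]),plane(n,(b[1],b[2]),z)[0,:2].round(3))
cv2.imwrite("pics/c_top.png",cv2.resize(T[120:320,150:470,::-1],None,fx=2.5,fy=2.5,interpolation=cv2.INTER_CUBIC))
cv2.imwrite("pics/c_side.png",cv2.resize(S[120:320,250:430,::-1],None,fx=3,fy=3,interpolation=cv2.INTER_CUBIC))
E
```

```text
top orange 352 324.0 199.0 rect [324.7 200. ] [13.9 29.4] 6 [ 0.529 -0.12 ]
top orange 291 344.3 199.8 rect [343.  201.5] [29. 14.] 90 [ 0.527 -0.201]
top blue 166 274.5 185.6 rect [273.1 186.8] [17.4 13.1] 5 [0.577 0.078]
top blue 60 254.7 206.1 rect [255.5 206.5] [17.7  5.7] 18 [0.493 0.153]
top blue 8 278.1 208.8 rect [278.3 208.8] [1.4 3.5] 45 [0.483 0.061]
top black 31 407.2 276.4 rect [408.1 277.4] [10.8  4.7] 56 [ 0.23 -0.45]
top black 23 401.9 285.1 rect [402.1 284.5] [4.  8.5] 16 [ 0.197 -0.429]
top black 23 407.7 263.0 rect [406.5 263.5] [ 7. 11.] 90 [ 0.282 -0.454]
top black 11 398.0 278.2 rect [398. 278.] [2. 6.] 0 [ 0.223 -0.414]
top black 10 409.4 291.2 rect [409.7 290.9] [3.1 6.7] 63 [ 0.174 -0.457]
top black 10 410.4 271.5 rect [410.5 271.5] [2.8 2.8] 45 [ 0.249 -0.464]
top black 8 416.6 287.0 rect [416.7 286.4] [1.6 5.3] 11 [ 0.19  -0.486]
top yellow 1932 406.4 123.5 rect [405. 124.] [ 18. 108.] 90 [ 0.852 -0.457]
top yellow 591 201.5 210.2 rect [200.6 209.7] [29.5 25.4] 31 [0.475 0.366]
top yellow 118 313.6 132.6 rect [313.5 132.5] [11. 11.] 90 [ 0.806 -0.073]
top r
[... 2477 characters left out ...]
13.5  8.1] 9 [0.784 0.118]
side red 78 397.9 269.3 rect [398.  269.5] [9. 8.] 90 [ 0.699 -0.31 ]
side red 43 353.6 203.9 rect [353.9 203.8] [ 3.4 16.6] 79 [0.645 0.022]
side white 2487 394.3 359.6 rect [394.5 358.5] [41. 75.] 90 [ 0.587 -0.612]
side white 1087 293.3 271.8 rect [293.1 271.1] [31.9 82.6] 80 [ 0.378 -0.255]
side white 1028 222.4 280.4 rect [229.9 276.9] [37.4 63.3] 84 [ 0.162 -0.246]
side white 520 458.3 366.6 rect [454. 365.] [30. 28.] 0 [ 0.744 -0.666]
side white 439 282.4 232.1 rect [282.5 232. ] [23.7 18.6] 86 [ 0.372 -0.072]
side white 423 410.0 252.4 rect [407.4 255.2] [24.  39.2] 68 [ 0.761 -0.249]
side white 248 385.5 173.5 rect [388.2 174.1] [33.7 20.2] 5 [0.813 0.173]
```

View pics/c_top.png

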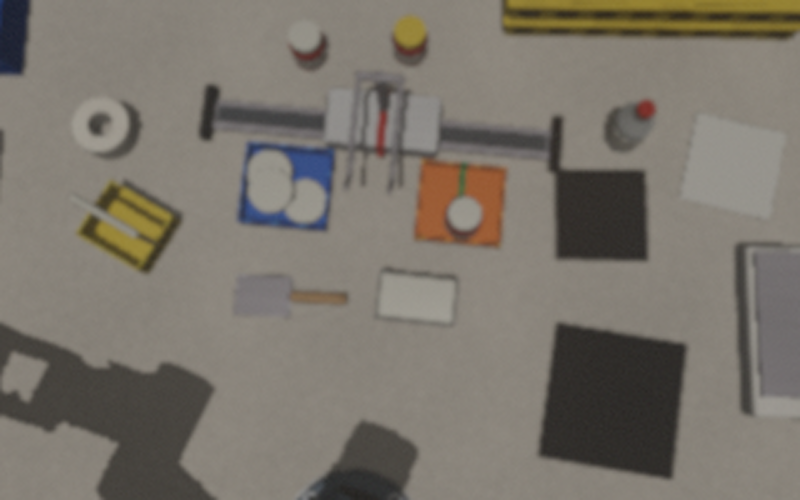

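View pics/c_side.png

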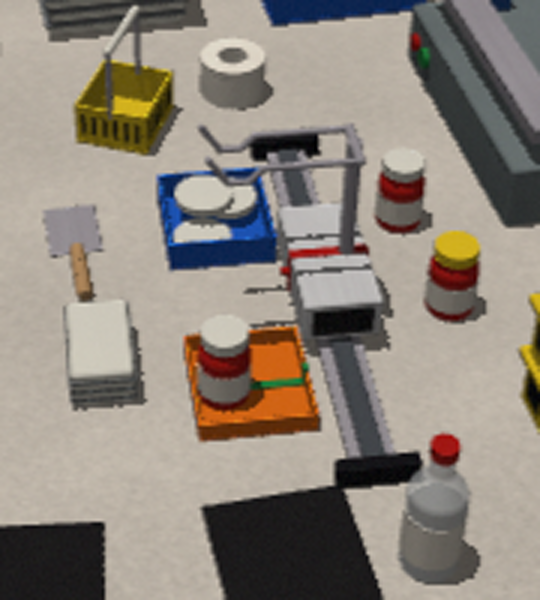

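The crop confirms the small black mat at crop (601,215), which is (390,206) in the top view. The other features, in crop pixels:

| Feature | Top crop | Side crop |
|---|---|---|
| Jar lid | (464,213) | (225,330) |
| Pointer tip | (381,155) | (283,270) |
| Mark | (463,163) | (305,368) |
| Basket bar | (72,195) to (137,236) | (135,12) to (108,52) |

```bash
cat >> h.py <<'E'
tc=lambda u:np.array(u,float)/2.5+[150,120]-.3
sc=lambda u:np.array(u,float)/3+[250,120]-.33
E
python3 - <<'E'
from h import *
P=lambda l,u,z:print(l,plane("top",tc(u),z)[:,:2].round(3).tolist(),plane("top",tc(u),z)[:,:2].mean(0).round(3))
P("tray",[(424,161),(506,168),(499,246),(415,239)],.025)
P("mat",[(556,170),(645,171),(648,260),(557,259)],.004)
P("rail",[(209,112),(556,144)],.03)
P("bin",[(247,143),(334,149),(327,230),(239,223)],.045)
P("jar",[(464,213)],.099)
P("tub",[(381,269),(458,276),(453,324),(376,318)],.05)
P("bask rim",[(119,180),(181,214),(148,271),(79,230)],.03)
for l,s,t in(("bar+",(135,12),(72,195)),("bar-",(108,52),(137,236)),("jar lid",(225,328),(464,213)),("pointer",(283,270),(381,155)),("mark",(305,368),(463,163)),("prongL tip",(202,128),(349,189)),("prongR tip",(209,163),(389,191))):
    print(l,tri(sc(s),tc(t)).round(3))
P("pointer@.05",[(381,155)],.05);P("mark@.03",[(463,163)],.03)
print(plane("side",sc((283,270)),.05),plane("side",sc((305,368)),.03))
P("prong tips?",[(349,189),(389,191),(363,184),(400,189)],.24)
P("carr ends",[(325,120),(440,126)],.075)
P("sanit cap",[(646,109)],.17)
E
```

```text
tray [[0.59, -0.1], [0.581, -0.233], [0.454, -0.222], [0.463, -0.088]] [ 0.522 -0.161]
mat [[0.583, -0.317], [0.584, -0.462], [0.438, -0.463], [0.437, -0.317]] [ 0.51 -0.39]
rail [[0.664, 0.25], [0.621, -0.313]] [ 0.643 -0.031]
bin [[0.61, 0.183], [0.603, 0.044], [0.472, 0.051], [0.481, 0.19]] [0.542 0.117]
jar [[0.494, -0.162]] [ 0.494 -0.162]
tub [[0.412, -0.036], [0.403, -0.156], [0.329, -0.149], [0.336, -0.03]] [ 0.37  -0.092]
bask rim [[0.549, 0.388], [0.496, 0.285], [0.404, 0.331], [0.468, 0.445]] [0.479 0.362]
bar+ [0.502 0.415 0.147]
bar- [0.446 0.313 0.154]
jar lid [ 0.495 -0.162  0.103]
pointer [ 0.593 -0.032  0.057]
mark [ 0.588 -0.163  0.027]
prongL tip [0.503 0.002 0.247]
prongR tip [ 0.501 -0.052  0.24 ]
pointer@.05 [[0.593, -0.031]] [ 0.593 -0.031]
mark@.03 [[0.587, -0.163]] [ 0.587 -0.163]
[[ 0.59708911 -0.02399145  0.05      ]] [[ 0.58719062 -0.16593098  0.03      ]]
prong tips? [[0.502, 0.003], [0.5, -0.052], [0.509, -0.016], [0.503, -0.067]] [ 0.504 -0.033]
carr ends [[0.642, 0.057], [0.636, -0.124]] [ 0.639 -0.034]
sanit cap [[0.642, -0.424]] [ 0.642 -0.424]
```

Emit:
carry_out:
  targets:
    - [[-17,-14,-11,0,0,-9.2,8.54],[-35,-28.3,-11,0,0,-9.2,8.54],[-35,-28.3,-11,0,0,-9.2,8.54],[-35,-28.3,-11,0,0,-9.2,8.54],[-35,-28.3,-11,0,0,-9.2,8.54],[-35,-28.3,-11,0,0,-9.2,8.54],[-35,-28.3,-11,0,0,-9.2,8.54],[-35,-28.3,-11,0,0,-9.2,8.54],[-35,-28.3,-11,0,0,-9.2,8.54],[-35,-28.3,-11,0,0,-9.2,8.54],[-35,-28.3,-11,0,0,-9.2,8.54],[-35,-28.3,-11,0,0,-9.2,8.54]]

```text
t: 1.1
tcp_pos: [0.4247, 0.2465, 0.3617]
tool_rot: [0.041, 0.999, -0.001, 0.003]
force: [0.5, 0.9, -0.7]
finger_gap: 0.998
gripper_force: 0.0
```

Emit:
carry_out:
  targets:
    - [[-10.5,-40.5,0,0,0,0,8.54],[-10.5,-40.5,0,0,0,0,8.54],[-10.5,-40.5,0,0,0,0,8.54],[-10.5,-40.5,0,0,0,0,8.54],[-10.5,-40.5,0,0,0,0,8.54],[-10.5,-40.5,0,0,0,0,8.54],[-10.5,-40.5,0,0,0,0,8.54],[-10.5,-40.5,0,0,0,0,8.54],[-10.5,-40.5,0,0,0,0,8.54],[-10.5,-40.5,0,0,0,0,8.54],[-10.5,-40.5,0,0,0,0,8.54],[-10.5,-40.5,0,0,0,0,8.54]]

```text
t: 2.1
tcp_pos: [0.4945, -0.1626, 0.3594]
tool_rot: [0.039, 0.999, 0.001, -0.001]
force: [-0.2, 0.3, 0.3]
finger_gap: 1.0
gripper_force: 0.0
```

Emit:
carry_out:
  targets:
    - [[0,0,8,0,0,0,8.54],[0,0,16,0,0,0,8.54],[0,0,20,0,0,0,8.54],[0,0,23,0,0,0,8.54],[0,0,26,0,0,0,8.54],[0,0,28,0,0,0,8.54],[0,0,28.7,0,0,0,8.54],[0,0,28.7,0,0,0,8.54],[0,0,28.7,0,0,0,8.54],[0,0,28.7,0,0,0,4],[0,0,28.7,0,0,0,4],[0,0,28.7,0,0,0,4]]
  force: 40

```text
t: 3.1
tcp_pos: [0.4965, -0.1617, 0.0769]
tool_rot: [0.037, 0.999, -0.002, 0.003]
force: [-0.3, 1.4, 5.4]
finger_gap: 0.654
gripper_force: 41.0
```

Emit:
carry_out:
  targets:
    - [[0,0,0,0,0,0,4],[0,0,0,0,0,0,4],[0,0,0,0,0,0,4],[0,0,0,0,0,0,4]]

```text
t: 3.43
tcp_pos: [0.4963, -0.1617, 0.0769]
tool_rot: [0.038, 0.999, -0.001, 0.003]
force: [0.9, 1.2, 5.6]
finger_gap: 0.649
gripper_force: 41.4
```

Emit:
carry_out:
  targets:
    - [[0,0,-2,0,0,0,4],[0,0,-5,0,0,0,4],[0,0,-8,0,0,0,4],[0,-1.5,-10,0,0,0,4],[-1,-4,-10,0,0,0,4],[-2,-7,-10,0,0,0,4],[-3.3,-10,-10,0,0,0,4],[-3.3,-13,-10,0,0,0,4],[-3.3,-16,-10,0,0,0,4],[-3.3,-19,-10,0,0,0,4],[-3.3,-21.5,-10,0,0,0,4],[-3.3,-22.6,-10,0,0,0,4]]

```text
t: 4.43
tcp_pos: [0.5103, -0.393, 0.176]
tool_rot: [0.039, 0.999, -0.003, 0.002]
force: [0.8, -0.8, -1.4]
finger_gap: 0.648
gripper_force: 44.2
```

Emit:
carry_out:
  targets:
    - [[0,0,0,0,0,0,4],[0,0,2,0,0,0,4],[0,0,4,0,0,0,4],[0,0,6,0,0,0,4],[0,0,7.5,0,0,0,4],[0,0,8.5,0,0,0,4],[0,0,9.2,0,0,0,4],[0,0,9.6,0,0,0,4],[0,0,9.8,0,0,0,4],[0,0,9.8,0,0,0,4]]

```text
t: 5.27
tcp_pos: [0.5106, -0.3878, 0.077]
tool_rot: [0.038, 0.999, 0.001, 0.0]
force: [-0.6, 4.0, 2.4]
finger_gap: 0.649
gripper_force: 44.7
```

Emit:
carry_out:
  targets:
    - [[0,0,0.1,0,0,0,8.54],[0,0,0.1,0,0,0,8.54],[0,0,0.1,0,0,0,8.54],[0,0,-1,0,0,0,8.54],[0,0,-4,0,0,0,8.54],[0,0,-8,0,0,0,8.54],[0,0,-12,0,0,0,8.54],[0,0,-16,0,0,0,8.54],[0,0,-20,0,0,0,8.54],[0,0,-24,0,0,0,8.54],[0,0,-28.3,0,0,0,8.54],[0,0,-28.3,0,0,0,8.54]]

```text
t: 6.27
tcp_pos: [0.5131, -0.3917, 0.37]
tool_rot: [0.038, 0.999, -0.007, 0.007]
force: [1.2, -0.5, 0.7]
finger_gap: 0.999
gripper_force: 0.0
```

Emit:
carry_out:
  targets:
    - [[-5.4,25,0,0,0,0,0],[-5.4,25,0,0,0,0,0],[-5.4,25,0,0,0,0,0],[-5.4,25,0,0,0,0,0],[-5.4,25,0,0,0,0,0],[-5.4,25,0,0,0,0,0],[-10.8,51,0,0,0,0,0],[-10.8,51,0,0,0,0,0],[-10.8,51,0,0,0,0,0],[-10.8,51,0,0,0,0,0],[-10.8,51,0,0,0,0,0],[-10.8,51,0,0,0,0,0]]

```text
t: 7.27
tcp_pos: [0.6506, 0.0931, 0.3592]
tool_rot: [0.038, 0.999, -0.0, 0.001]
force: [-0.5, -0.4, 0.1]
finger_gap: 0.002
gripper_force: 0.0
```

```bash
python3 - <<'E'
from h import *
s=manip.sense();print(s["tcp_pos"],s["tool_rot"],s["finger_gap"])
im=cams.snapshot("side");cv2.imwrite("pics/side1.png",im[:,:,::-1])
a=cv2.resize(im[120:340,230:430,::-1],None,fx=2.5,fy=2.5,interpolation=cv2.INTER_CUBIC);cv2.imwrite("pics/s1c.png",a)
E
```

```text
[0.6506148  0.09313604 0.3592256 ] [ 3.76414456e-02  9.99291090e-01 -7.07965196e-05  6.59476036e-04] 0.0019707529783811917
```

View pics/s1c.png

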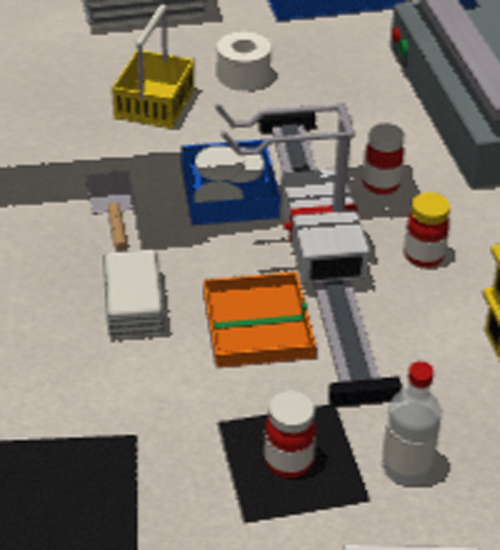

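The jar stands upright near the mat's centre, at crop (290,440). Now I'll lower the closed fingers to the carriage's +y end.

Emit:
carry_out:
  targets:
    - [[-0.4,2,0,0,0,0,0],[-0.4,2,3,0,0,0,0],[-0.4,2,7,0,0,0,0],[-0.4,2,11,0,0,0,0],[-0.4,2,15,0,0,0,0],[-0.4,2,19,0,0,0,0],[-0.4,2,23,0,0,0,0],[-0.4,2,26,0,0,0,0],[-0.4,2,28,0,0,0,0],[-0.4,2,29.5,0,0,0,0],[-0.4,2,30,0,0,0,0],[-0.4,2,30,0,0,0,0]]

```text
t: 8.32
tcp_pos: [0.6552, 0.1105, 0.0572]
tool_rot: [0.038, 0.999, -0.0, -0.001]
force: [-0.3, 0.6, -0.1]
finger_gap: -0.003
gripper_force: 0.0
```

Emit:
carry_out:
  targets:
    - [[0,-1,0,0,0,0,0],[0,-2,0,0,0,0,0],[0,-3,0,0,0,0,0],[0,-4,0,0,0,0,0],[0,-5,0,0,0,0,0],[0,-6,0,0,0,0,0],[0,-7,0,0,0,0,0],[0,-7,0,0,0,0,0]]

```text
t: 8.98
tcp_pos: [0.651, 0.0383, 0.0587]
tool_rot: [0.038, 0.999, -0.001, 0.0]
force: [0.0, -0.6, 0.7]
finger_gap: -0.001
gripper_force: 0.0
```

```bash
cat >> h.py <<'E'
def rail(p): p=np.asarray(p);return np.array([p[0]*.9972-p[1]*.075,p[0]*.075+p[1]*.9972])
def ptr(im,roi=(310,180,420,290)):
    return [(b[0],b[1],b[2]) for b in blobs(im,(0,110,60),(6,255,255),roi,15)]
E
python3 - <<'E'
from h import *
s=manip.sense();print(s["tcp_pos"],rail(s["tcp_pos"]),s["force"])
print(ptr(cv2.imread("pics/side0.png")[:,:,::-1].copy()))
S=cams.snapshot("side")
for b in ptr(S): print(b,[rail(plane("side",b[1:],z)[0]) for z in(.05,.075)])
cv2.imwrite("pics/side2.png",S[:,:,::-1]);T=cams.snapshot("top");cv2.imwrite("pics/top2.png",T[:,:,::-1])
E
```

```text
[0.65102069 0.03831473 0.05873413] [0.64632423 0.087034  ] [ 0.00965386 -0.57091769  0.73066649]
[(121, np.float64(324.1), np.float64(241.0)), (110, np.float64(400.4), np.float64(212.0)), (91, np.float64(383.4), np.float64(183.3)), (82, np.float64(397.9), np.float64(269.4)), (62, np.float64(352.4), np.float64(204.9)), (30, np.float64(324.1), np.float64(254.1)), (29, np.float64(399.4), np.float64(224.7)), (26, np.float64(382.5), np.float64(195.2))]
(106, np.float64(400.4), np.float64(211.9)) [array([ 0.78953579, -0.01548469]), array([ 0.77957491, -0.04292716])]
(91, np.float64(383.3), np.float64(183.3)) [array([0.7674761 , 0.14964384]), array([0.75799268, 0.11862738])]
(80, np.float64(397.9), np.float64(269.3)) [array([ 0.71389951, -0.27461717]), array([ 0.70557569, -0.29645104])]
(63, np.float64(353.6), np.float64(211.2)) [array([0.62893163, 0.0086629 ]), array([ 0.62244683, -0.01930221])]
(30, np.float64(381.9), np.float64(195.3)) [array([0.74635863, 0.08150955]), array([0.73733228, 0.05196776])]
(27, np.float64(399.4), np.float64(224.6)) [array([ 0.76962845, -0.07838085]), array([ 0.76009845, -0.10446201])]
```

Emit:
carry_out:
  targets:
    - [[0,-1,0,0,0,0,0],[0,-2,0,0,0,0,0],[0,-3,0,0,0,0,0],[0,-4,0,0,0,0,0],[0,-5,0,0,0,0,0],[0,-6,0,0,0,0,0],[0,-7,0,0,0,0,0],[0,-8,0,0,0,0,0],[0,-8.8,0,0,0,0,0],[0,-9.3,0,0,0,0,0],[0,-9.5,0,0,0,0,0],[0,-9.5,0,0,0,0,0]]

```text
t: 10.08
tcp_pos: [0.6435, -0.0551, 0.0582]
tool_rot: [0.038, 0.999, -0.001, 0.0]
force: [-0.1, 0.1, 0.4]
finger_gap: 0.001
gripper_force: 0.0
```

```bash
python3 - <<'E'
from h import *
s=manip.sense();print(s["tcp_pos"],rail(s["tcp_pos"]),s["force"])
S=cams.snapshot("side");cv2.imwrite("pics/side3.png",S[:,:,::-1]);T=cams.snapshot("top");cv2.imwrite("pics/top3.png",T[:,:,::-1])
for n in("side0","side2","side3"):
    im=cv2.imread(f"pics/{n}.png")[:,:,::-1].copy()
    for b in ptr(im,(335,195,375,275)):
        if b[1]<370: print(n,b,rail(plane("side",b[1:],.062)[0]))
a=cv2.resize(S[150:290,290:420,::-1],None,fx=3,fy=3,interpolation=cv2.INTER_CUBIC);b=cv2.resize(T[140:260,270:400,::-1],None,fx=3,fy=3,interpolation=cv2.INTER_CUBIC)
cv2.imwrite("pics/s3c.png",np.hstack([a,cv2.copyMakeBorder(b,0,60,0,0,cv2.BORDER_CONSTANT)]))
E
```

```text
[ 0.64352082 -0.05505143  0.05822356] [ 0.64584782 -0.00663322] [-0.07482636  0.06091314  0.39169097]
side0 (62, np.float64(352.4), np.float64(204.9)) [0.6278115  0.02861235]
side2 (63, np.float64(353.6), np.float64(211.2)) [ 0.62581893 -0.00476035]
side3 (68, np.float64(359.5), np.float64(229.7)) [ 0.62806539 -0.09837897]
```

View pics/s3c.png

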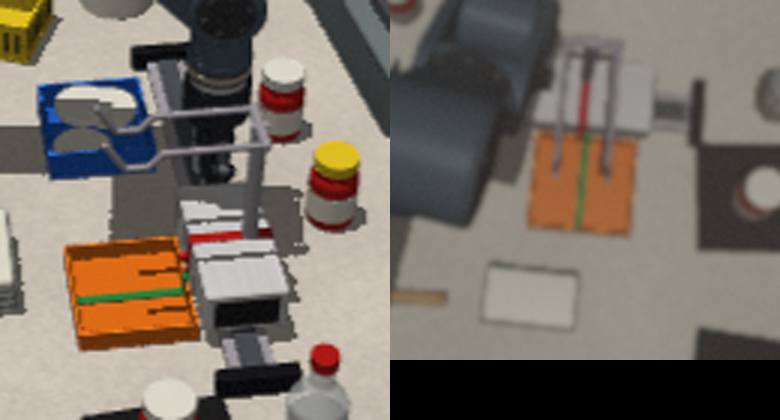

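```bash
python3 - <<'E'
from h import *
for n,f,roi in(("top","top3",(318,150,360,225)),("side","side3",(310,195,370,275))):
    im=cv2.imread(f"pics/{f}.png")[:,:,::-1].copy();h=cv2.cvtColor(im,cv2.COLOR_RGB2HSV)
    x0,y0,x1,y1=roi
    for c,lo,hi,zs in(("red",(0,90,50),(6,255,255),(.05,.075)),("green",(38,80,40),(85,255,255),(.004,.03))):
        m=cv2.inRange(h,lo,hi)[y0:y1,x0:x1];ys,xs=np.nonzero(m);p=np.c_[xs+x0,ys+y0]
        for z in zs:
            r=np.array([rail(q) for q in plane(n,p,z)]);o=np.argsort(r[:,0])
            print(n,c,z,len(p),"first",r[o[:5]].mean(0).round(4),"last",r[o[-5:]].mean(0).round(4),"mean",r.mean(0).round(4))
E
```

```text
top red 0.05 43 first [ 0.5998 -0.1097] last [ 0.661  -0.1126] mean [ 0.629  -0.1117]
top red 0.075 43 first [ 0.5942 -0.109 ] last [ 0.6543 -0.1119] mean [ 0.6228 -0.111 ]
top green 0.004 18 first [ 0.5036 -0.1199] last [ 0.5732 -0.1189] mean [ 0.5381 -0.1192]
top green 0.03 18 first [ 0.4996 -0.119 ] last [ 0.568  -0.1181] mean [ 0.5335 -0.1184]
side red 0.05 71 first [ 0.5974 -0.1063] last [ 0.6632 -0.0807] mean [ 0.6296 -0.0863]
side red 0.075 71 first [ 0.5916 -0.1317] last [ 0.656  -0.1067] mean [ 0.6231 -0.1122]
side green 0.004 82 first [ 0.4841 -0.1147] last [ 0.6053 -0.0933] mean [ 0.5439 -0.1137]
side green 0.03 82 first [ 0.4808 -0.14  ] last [ 0.5993 -0.1191] mean [ 0.5393 -0.139 ]
```

Emit:
carry_out:
  targets:
    - [[0,-0.3,0,0,0,0,0],[0,-0.6,0,0,0,0,0],[0,-0.8,0,0,0,0,0],[0,-0.8,0,0,0,0,0],[0,-0.8,0,0,0,0,0],[0,-0.8,0,0,0,0,0]]

```text
t: 10.68
tcp_pos: [0.6437, -0.062, 0.0587]
tool_rot: [0.037, 0.999, -0.0, 0.001]
force: [2.1, 2.1, 0.7]
finger_gap: 0.0
gripper_force: 1.2
```

```bash
python3 - <<'E'
from h import *
s=manip.sense();print(s["tcp_pos"],rail(s["tcp_pos"]),s["force"])
for n,roi in(("top",(318,150,360,225)),("side",(310,195,370,275))):
    im=cams.snapshot(n);cv2.imwrite(f"pics/{n}4.png",im[:,:,::-1]);h=cv2.cvtColor(im,cv2.COLOR_RGB2HSV)
    x0,y0,x1,y1=roi
    for c,lo,hi,z in(("red",(0,90,50),(6,255,255),.05),("red",(0,90,50),(6,255,255),.075),("green",(38,80,40),(85,255,255),.03)):
        m=cv2.inRange(h,lo,hi)[y0:y1,x0:x1];ys,xs=np.nonzero(m);p=np.c_[xs+x0,ys+y0]
        r=np.array([rail(q) for q in plane(n,p,z)]);o=np.argsort(r[:,0])
        print(n,c,z,len(p),"first",r[o[:5]].mean(0).round(4),"last",r[o[-5:]].mean(0).round(4),"mean",r.mean(0).round(4))
E
```

```text
[ 0.64374979 -0.06198592  0.05874106] [ 0.64659623 -0.01353113] [2.09775385 2.11147618 0.68049037]
top red 0.05 42 first [ 0.5989 -0.117 ] last [ 0.6616 -0.119 ] mean [ 0.63   -0.1183]
top red 0.075 42 first [ 0.5932 -0.1162] last [ 0.6549 -0.1182] mean [ 0.6238 -0.1175]
top green 0.03 17 first [ 0.5003 -0.1182] last [ 0.5638 -0.1176] mean [ 0.5341 -0.1182]
side red 0.05 78 first [ 0.5957 -0.1156] last [ 0.6625 -0.0875] mean [ 0.6274 -0.095 ]
side red 0.075 78 first [ 0.5899 -0.1408] last [ 0.6553 -0.1134] mean [ 0.6209 -0.1207]
side green 0.03 81 first [ 0.4808 -0.14  ] last [ 0.5987 -0.119 ] mean [ 0.5385 -0.1392]
```

The pointer is lined up to within about 1 mm: −0.1175 against −0.1185 along the rail. Now back off, rise and go over the basket.

Emit:
carry_out:
  targets:
    - [[0,1,0,0,0,0,0],[0,2,0,0,0,0,0],[0,2,-3,0,0,0,0],[0,2,-7,0,0,0,0],[0,2,-11,0,0,0,0],[0,2,-15,0,0,0,0],[0,2,-19,0,0,0,0],[0,2,-23,0,0,0,0],[0,2,-27,0,0,0,0],[0,2,-30,0,0,0,0],[0,2,-30,0,0,0,8.54],[0,2,-30,0,0,0,8.54]]

```text
t: 11.78
tcp_pos: [0.6447, -0.0412, 0.3606]
tool_rot: [0.037, 0.999, -0.001, 0.002]
force: [-0.7, 0.5, -0.9]
finger_gap: 0.276
gripper_force: 0.0
```

Emit:
carry_out:
  targets:
    - [[20.1,39.2,0,0,0,7,8.54],[20.1,39.2,0,0,0,14,8.54],[20.1,39.2,0,0,0,21,8.54],[20.1,39.2,0,0,0,28,8.54],[20.1,39.2,0,0,0,35,8.54],[20.1,39.2,0,0,0,42,8.54],[20.1,39.2,0,0,0,49,8.54],[20.1,39.2,0,0,0,56,8.54],[20.1,39.2,0,0,0,63,8.54],[20.1,39.2,0,0,0,70,8.54],[20.1,39.2,0,0,0,70,8.54],[20.1,39.2,0,0,0,70,8.54]]

```text
t: 12.78
tcp_pos: [0.4682, 0.3699, 0.3555]
tool_rot: [0.601, 0.799, -0.002, -0.003]
force: [0.1, -0.8, 0.5]
finger_gap: 1.002
gripper_force: 0.0
```

Emit:
carry_out:
  targets:
    - [[0,0,0,0,0,7,8.54],[0,0,0,0,0,14,8.54],[0,0,0,0,0,21,8.54],[0,0,0,0,0,28,8.54],[0,0,0,0,0,35,8.54],[0,0,0,0,0,42,8.54],[0,0,0,0,0,44.2,8.54],[0,0,0,0,0,44.2,8.54],[0,0,0,0,0,44.2,8.54]]

```text
t: 13.53
tcp_pos: [0.4726, 0.3636, 0.3563]
tool_rot: [0.859, 0.512, -0.002, 0.0]
force: [0.2, 0.5, -0.3]
finger_gap: 0.995
gripper_force: 0.0
```

```bash
python3 - <<'E'
from h import *
from scipy.spatial.transform import Rotation as R
s=manip.sense();M=R.from_quat(s["tool_rot"]).as_matrix();print(s["tcp_pos"],M.round(3),s["q"].round(3))
for b in((.474,.364,.152),): print("tool shift cm",(M.T@(np.array(b)-s["tcp_pos"])*100).round(2))
y=M[:,1];print("yaw of tool y",np.degrees(np.arctan2(-y[0],y[1])))
# bar in first pictures
for n,roi in(("top",(165,180,215,222)),("side",(275,118,305,160))):
    im=cv2.imread(f"pics/{n}0.png")[:,:,::-1].copy();
    for b in blobs(im,(0,0,115 if n=="top" else 130),(180,60,255),roi,10)[:4]: print(n,b)
E
```

```text
[0.4726394  0.36358123 0.3563308 ] [[ 0.476  0.879 -0.004]
 [ 0.879 -0.476 -0.002]
 [-0.004 -0.002 -1.   ]] [ 0.469  0.389  1.367 -0.     1.39   0.965]
tool shift cm [ 0.18  0.14 20.43]
yaw of tool y -118.42991893696548
top (1328, np.float64(183.7), np.float64(196.9), ((189.49998474121094, 200.49998474121094), (48.99999237060547, 40.99999237060547), 0.0))
side (245, np.float64(284.0), np.float64(136.7), ((284.6316833496094, 136.41683959960938), (16.064289093017578, 32.929569244384766), 57.7243537902832))
side (96, np.float64(300.7), np.float64(136.0), ((300.5, 136.0), (12.0, 7.0), 90.0))
```

Emit:
carry_out:
  targets:
    - [[0.2,0.1,4,0,0,0,8.54],[0.2,0.1,8,0,0,0,8.54],[0.2,0.1,12,0,0,0,8.54],[0.2,0.1,15,0,0,0,8.54],[0.2,0.1,18,0,0,0,8.54],[0.2,0.1,20,0,0,0,8.54],[0.2,0.1,20.4,0,0,0,8.54],[0.2,0.1,20.4,0,0,0,8.54],[0.2,0.1,20.4,0,0,0,6],[0.2,0.1,20.4,0,0,0,4],[0.2,0.1,20.4,0,0,0,2.5],[0.2,0.1,20.4,0,0,0,1]]
  force: 40

```text
t: 14.53
tcp_pos: [0.4761, 0.3659, 0.1559]
tool_rot: [0.859, 0.511, 0.001, 0.0]
force: [-0.3, 0.7, -0.4]
finger_gap: 0.453
gripper_force: 0.0
```

Emit:
carry_out:
  targets:
    - [[0,0,0,0,0,0,0],[0,0,0,0,0,0,0],[0,0,0,0,0,0,0],[0,0,0,0,0,0,0],[0,0,0,0,0,0,0],[0,0,0,0,0,0,0]]
  force: 60

```text
t: 15.03
tcp_pos: [0.4752, 0.3658, 0.1551]
tool_rot: [0.859, 0.511, 0.0, -0.0]
force: [-2.0, 0.0, 6.4]
finger_gap: 0.117
gripper_force: 58.6
```

Emit:
carry_out:
  targets:
    - [[0,0,-1,0,0,0,0],[0,0,-3,0,0,0,0],[0,0,-5,0,0,0,0],[0,0,-7,0,0,0,0],[0,0,-9,0,0,0,0],[0,0,-11,0,0,0,0],[0,0,-13,0,0,0,0],[0,0,-15,0,0,0,0],[0,0,-15,0,0,0,0],[0,0,-15,0,0,0,0]]

```text
t: 15.87
tcp_pos: [0.4757, 0.3655, 0.305]
tool_rot: [0.859, 0.511, 0.001, 0.0]
force: [0.5, -0.4, -1.9]
finger_gap: 0.115
gripper_force: 58.6
```

```bash
python3 - <<'E'
from h import *
s=manip.sense();print(s["tcp_pos"],s["force"],s["finger_gap"],s["gripper_force"])
S=cams.snapshot("side");T=cams.snapshot("top")
a=cv2.resize(S[20:200,220:370,::-1],None,fx=2.6,fy=2.6,interpolation=cv2.INTER_CUBIC);b=cv2.resize(T[100:280,150:300,::-1],None,fx=2.6,fy=2.6,interpolation=cv2.INTER_CUBIC)
cv2.imwrite("pics/s5c.png",np.hstack([a,b]))
E
```

```text
[0.47569911 0.3655492  0.30498447] [ 0.47877461 -0.41588132 -1.90151102] 0.11501559185752261 58.60139071941376
```

View pics/s5c.png

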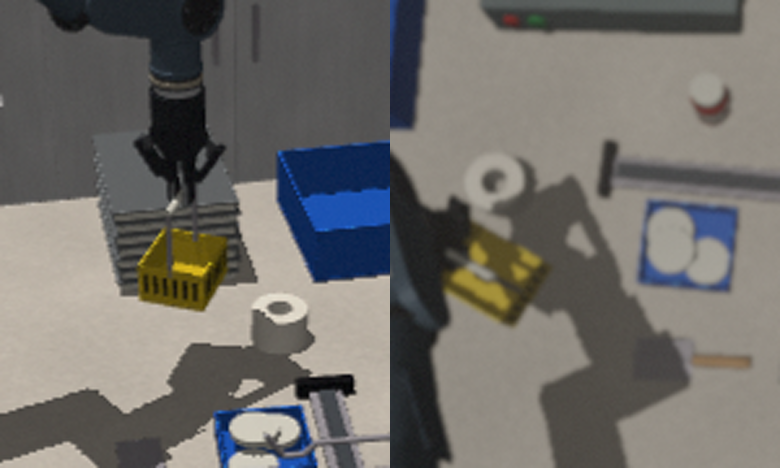

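The basket is held level by the bar's middle, with the gripper at crop (182,190). Next I'll carry it to the robot's side of the hook and turn it into line with the rail.

Emit:
carry_out:
  targets:
    - [[-0.7,0.3,0,0,0,0,0],[-2,0.8,0,0,0,0,0],[-4,1.5,0,0,0,0,0],[-6.5,2.4,0,0,0,0,0],[-9,3.4,0,0,0,0,0],[-11.5,4.3,0,0,0,0,0],[-14,5.3,0,0,0,0,0],[-16.5,6.2,0,0,0,0,0],[-19,7.1,0,0,0,0,0],[-21.5,8.1,0,0,0,0,0],[-24,9,0,0,0,0,0],[-26.5,10,0,0,0,0,0]]

```text
t: 16.97
tcp_pos: [0.4349, 0.0829, 0.3036]
tool_rot: [0.86, 0.511, -0.001, -0.0]
force: [0.8, -1.1, -2.1]
finger_gap: 0.115
gripper_force: 58.6
```

Emit:
carry_out:
  targets:
    - [[-2.5,0.9,0,0,0,-2,0],[-5,1.9,0,0,0,-4,0],[-7.5,2.8,0,0,0,-6,0],[-10,3.8,0,0,0,-9,0],[-12.5,4.7,0,0,0,-12,0],[-15,5.7,0,0,0,-15,0],[-17,6.4,0,0,0,-18,0],[-19,7.1,0,0,0,-20,0],[-20.5,7.7,0,0,0,-22,0],[-21.5,8.1,0,0,0,-23.5,0],[-22.1,8.3,0,0,0,-24.1,0],[-22.1,8.3,0,0,0,-24.1,0]]

```text
t: 17.97
tcp_pos: [0.4031, -0.1501, 0.3038]
tool_rot: [0.735, 0.678, -0.0, -0.0]
force: [0.2, -0.8, -2.8]
finger_gap: 0.116
gripper_force: 58.6
```

Emit:
carry_out:
  targets:
    - [[0,0,0,0,0,0,0],[0,0,0,0,0,0,0],[0,0,0,0,0,0,0]]

```text
t: 18.22
tcp_pos: [0.4039, -0.1481, 0.3042]
tool_rot: [0.734, 0.68, 0.0, -0.0]
force: [-0.1, -0.0, -2.0]
finger_gap: 0.114
gripper_force: 58.6
```

```bash
python3 - <<'E'
from h import *
from scipy.spatial.transform import Rotation as R
s=manip.sense();M=R.from_quat(s["tool_rot"]).as_matrix();print(s["tcp_pos"],rail(s["tcp_pos"]),s["force"],s["finger_gap"])
y=M[:,1];print("yaw of tool y",np.degrees(np.arctan2(-y[0],y[1])))
S=cams.snapshot("side");T=cams.snapshot("top")
a=cv2.resize(S[90:290,270:420,::-1],None,fx=2.6,fy=2.6,interpolation=cv2.INTER_CUBIC);b=cv2.resize(T[100:300,260:410,::-1],None,fx=2.6,fy=2.6,interpolation=cv2.INTER_CUBIC)
cv2.imwrite("pics/s6c.png",np.hstack([a,b]))
E
```

```text
[ 0.4039076  -0.1481134   0.30418142] [ 0.41388516 -0.11740561] [-0.09979118 -0.00927024 -1.96023903] 0.11380940372016589
yaw of tool y -94.37019531249918
```

View pics/s6c.png

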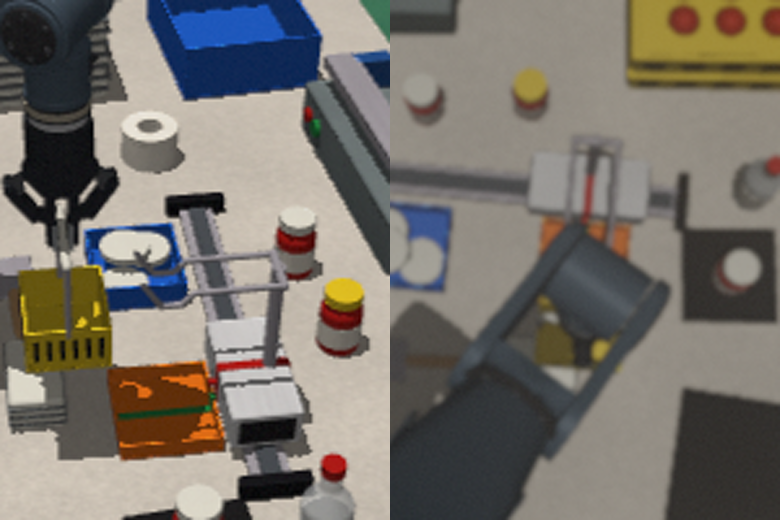

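Emit:
carry_out:
  targets:
    - [[0,0.5,1.2,0,0,0,0],[0,1.5,2.4,0,0,0,0],[0,3,3.2,0,0,0,0],[0,4.5,3.2,0,0,0,0],[0,6,3.2,0,0,0,0],[0,7.5,3.2,0,0,0,0],[0,9,3.2,0,0,0,0],[0,10.2,3.2,0,0,0,0],[0,11.2,3.2,0,0,0,0],[0,11.8,3.2,0,0,0,0],[0,12.1,3.2,0,0,0,0],[0,12.1,3.2,0,0,0,0]]

```text
t: 19.32
tcp_pos: [0.5251, -0.1581, 0.2722]
tool_rot: [0.734, 0.68, -0.0, -0.0]
force: [-0.3, 0.4, -1.8]
finger_gap: 0.115
gripper_force: 58.6
```

```bash
python3 - <<'E'
from h import *
s=manip.sense();print(s["tcp_pos"],rail(s["tcp_pos"]),s["force"],s["finger_gap"])
S=cams.snapshot("side")
cv2.imwrite("pics/s7c.png",cv2.resize(S[100:280,280:430,::-1],None,fx=3.3,fy=3.3,interpolation=cv2.INTER_CUBIC))
E
```

```text
[ 0.5251005  -0.15807125  0.27216279] [ 0.53548557 -0.11824612] [-0.25978847  0.44616236 -1.84236055] 0.11463667697407702
```

View pics/s7c.png

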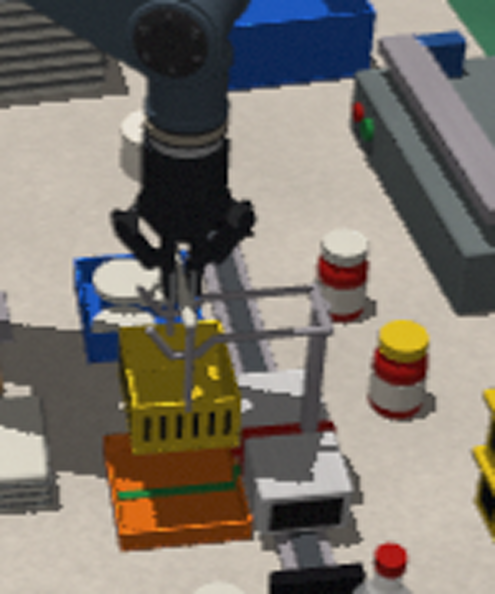

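The loop is over both prongs and the bar is above the dips: bar end at crop (187,310), near dip at (175,353). Now lower it.

Emit:
carry_out:
  targets:
    - [[0,0,0.6,0,0,0,0],[0,0,1.2,0,0,0,0],[0,0,1.8,0,0,0,0],[0,0,2.4,0,0,0,0],[0,0,2.9,0,0,0,0],[0,0,3.3,0,0,0,0],[0,0,3.7,0,0,0,0],[0,0,4,0,0,0,0],[0,0,4.2,0,0,0,0],[0,0,4.3,0,0,0,0],[0,0,4.3,0,0,0,0],[0,0,4.3,0,0,0,0]]

```text
t: 20.37
tcp_pos: [0.5249, -0.1583, 0.2294]
tool_rot: [0.734, 0.679, 0.0, 0.0]
force: [0.1, -0.4, -2.5]
finger_gap: 0.12
gripper_force: 58.6
```

Emit:
carry_out:
  targets:
    - [[0,0,0.2,0,0,0,0],[0,0,0.3,0,0,0,0],[0,0,0.4,0,0,0,0],[0,0,0.4,0,0,0,0]]

```text
t: 20.7
tcp_pos: [0.5247, -0.1582, 0.2251]
tool_rot: [0.734, 0.679, -0.0, -0.0]
force: [0.4, -0.3, -2.4]
finger_gap: 0.115
gripper_force: 58.6
```

Emit:
carry_out:
  targets:
    - [[0,0,0.1,0,0,0,0],[0,0,0.2,0,0,0,0],[0,0,0.2,0,0,0,0]]

```text
t: 20.95
tcp_pos: [0.5249, -0.1583, 0.2245]
tool_rot: [0.734, 0.679, 0.0, 0.0]
force: [-2.1, 1.4, 6.0]
finger_gap: 0.113
gripper_force: 59.5
```

The bar is seated: the vertical force went from −2.4 to +6 N at the expected height. Release and rise.

Emit:
carry_out:
  targets:
    - [[0,0,0,0,0,0,1.6],[0,0,0,0,0,0,2.2],[0,0,0,0,0,0,3],[0,0,0,0,0,0,4],[0,0,0,0,0,0,4.5],[0,0,0,0,0,0,4.5],[0,0,-1,0,0,0,4.5],[0,0,-2,0,0,0,4.5],[0,0,-4,0,0,0,4.5],[0,0,-7,0,0,0,4.5],[0,0,-10,0,0,0,4.5],[0,0,-13,0,0,0,4.5]]

```text
t: 21.95
tcp_pos: [0.5247, -0.1582, 0.3558]
tool_rot: [0.734, 0.679, 0.0, 0.0]
force: [0.6, 0.2, -0.3]
finger_gap: 0.527
gripper_force: 0.0
```

Emit:
carry_out:
  targets:
    - [[0,-3,-2,0,0,0,4.5],[0,-6,-2,0,0,0,4.5],[0,-9,-2,0,0,0,4.5],[0,-12,-2,0,0,0,4.5],[4,-12,-2,0,0,0,4.5],[8,-12,-2,0,0,0,4.5],[12,-12,-2,0,0,0,4.5],[16,-12,-2,0,0,0,4.5],[20,-12,-2,0,0,0,4.5],[24,-12,-2,0,0,0,4.5],[27,-12,-2,0,0,0,4.5],[27,-12,-2,0,0,0,4.5]]

```text
t: 22.95
tcp_pos: [0.4257, 0.1248, 0.3747]
tool_rot: [0.732, 0.682, 0.002, -0.0]
force: [-0.1, 0.0, -0.4]
finger_gap: 0.527
gripper_force: 0.0
```

Emit:
carry_out:
  targets:
    - [[0,0,0,0,0,0,4.5],[0,0,0,0,0,0,4.5],[0,0,0,0,0,0,4.5],[0,0,0,0,0,0,4.5],[0,0,0,0,0,0,4.5],[0,0,0,0,0,0,4.5],[0,0,0,0,0,0,4.5],[0,0,0,0,0,0,4.5],[0,0,0,0,0,0,4.5],[0,0,0,0,0,0,4.5],[0,0,0,0,0,0,4.5],[0,0,0,0,0,0,4.5]]

```text
t: 23.95
tcp_pos: [0.4259, 0.1202, 0.3733]
tool_rot: [0.734, 0.679, -0.0, -0.0]
force: [-0.4, -0.4, 0.2]
finger_gap: 0.522
gripper_force: 0.0
```

```bash
python3 - <<'E'
from h import *
S=cams.snapshot("side");T=cams.snapshot("top");cv2.imwrite("pics/side8.png",S[:,:,::-1]);cv2.imwrite("pics/top8.png",T[:,:,::-1])
a=cv2.resize(S[140:340,270:430,::-1],None,fx=2.4,fy=2.4,interpolation=cv2.INTER_CUBIC);b=cv2.resize(T[110:310,260:420,::-1],None,fx=2.4,fy=2.4,interpolation=cv2.INTER_CUBIC)
cv2.imwrite("pics/s8c.png",np.hstack([a,b]))
h=cv2.cvtColor(S,cv2.COLOR_RGB2HSV)
for n,im,(x0,y0,x1,y1) in(("side",S,(335,215,375,260)),("top",T,(318,150,360,190))):
    m=cv2.inRange(cv2.cvtColor(im,cv2.COLOR_RGB2HSV),(0,90,50),(6,255,255))[y0:y1,x0:x1];ys,xs=np.nonzero(m)
    r=np.array([rail(q) for q in plane(n,np.c_[xs+x0,ys+y0],.075)]);print(n,len(r),r.mean(0).round(4))
E
```

```text
side 72 [ 0.6271 -0.118 ]
top 33 [ 0.6296 -0.1178]
```

View pics/s8c.png

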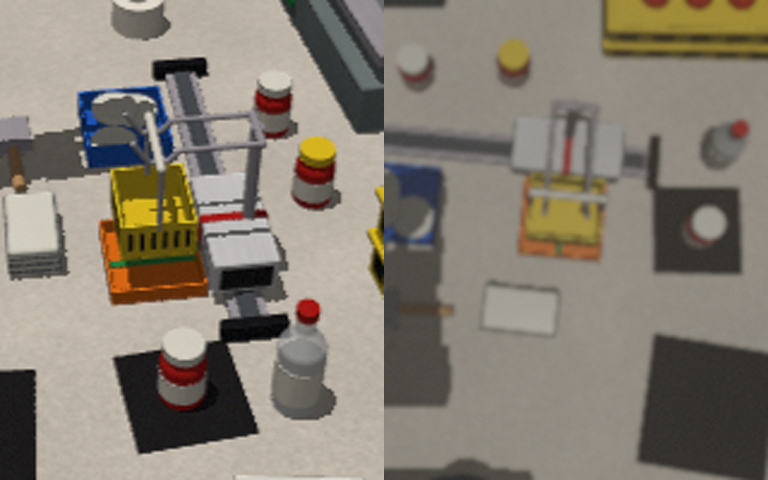

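The basket hangs level with its bar across both prongs, at side crop (150,140) and top crop (567,197). The jar stands on the mat at (183,370) and the pointer is still at −0.118. I'll let it settle, then hand in.

Emit:
carry_out:
  targets:
    - [[0,0,0,0,0,0,4.5],[0,0,0,0,0,0,4.5],[0,0,0,0,0,0,4.5],[0,0,0,0,0,0,4.5],[0,0,0,0,0,0,4.5],[0,0,0,0,0,0,4.5],[0,0,0,0,0,0,4.5],[0,0,0,0,0,0,4.5],[0,0,0,0,0,0,4.5],[0,0,0,0,0,0,4.5],[0,0,0,0,0,0,4.5],[0,0,0,0,0,0,4.5]]

```text
t: 25.05
tcp_pos: [0.4259, 0.1202, 0.3733]
tool_rot: [0.734, 0.679, 0.0, -0.0]
force: [-0.3, -1.0, -1.1]
finger_gap: 0.527
gripper_force: 0.0
```

Emit:
carry_out:
  targets:
    - [[0,0,0,0,0,0,4.5],[0,0,0,0,0,0,4.5],[0,0,0,0,0,0,4.5],[0,0,0,0,0,0,4.5],[0,0,0,0,0,0,4.5],[0,0,0,0,0,0,4.5],[0,0,0,0,0,0,4.5],[0,0,0,0,0,0,4.5],[0,0,0,0,0,0,4.5],[0,0,0,0,0,0,4.5],[0,0,0,0,0,0,4.5],[0,0,0,0,0,0,4.5]]

```text
t: 26.05
tcp_pos: [0.4259, 0.1202, 0.3733]
tool_rot: [0.734, 0.679, -0.0, 0.0]
force: [0.3, 0.2, -0.2]
finger_gap: 0.527
gripper_force: 0.0
```

```bash
python3 -c "
from station import sign_off
print(sign_off())"
```

```text
the job is handed in; nothing more can be done
None
```

I handed the job in at about 26 s (no verdict came back); in the last pictures the jar stands upright on the small black mat, the pointer is about 1 mm from the mark, and the basket hangs level on both prongs over the tray.

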